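Set and hold the tweezers' tip gap at the gauge

TASK

Pick the sprung tweezers up from their dark grey rest by the blue grips and bring them, level, over the white gap gauge. Squeeze them until the tip gap matches the gauge, one yellow tip straight above each red line, just clear of the gauge (about 1 cm), and finish while holding them still there with that gap, so that it can be checked. Do not push the red lines out of their setting or knock over the standing vial or post.

Things in the scene. Friction and masses are not known exactly. Their poses are not given: they have to be found in the camera images.
- tweezers: Loose steel tweezers, 151 mm long, 8 mm high, about 55 g, lying level on the rest. Origin: midway between the blue grips, at the height of the underside; x points to the tips, y to the left blade, z up. The spine block (20x14x8 mm) is at x -86 to -66 mm, the blades turn on hinges at x -72 mm, y +-3 mm, and the tip points are at x +64 mm.
- grips (a point): Point midway between the two blue grips, where to take hold (4 mm above the underside). Each grip is 26 mm long, 12 mm high; open, they measure 41 mm over their outer faces. Squeezing them 1 mm closer over all brings the tips 1.9 mm closer (32 mm over all gives tips about 20 mm apart). Set the gap by the finger opening; when released they spring open.
- tip_left (a point): Underside of the left blade's yellow tip, on its centre line, 1 mm from its end. The tips are 3.5 mm wide and 4 mm high; this point is 2 mm above the tweezers' underside. With the tweezers open the two tip points are 36 mm apart.
- tip_right (a point): The same point on the right blade's yellow tip.
- blade_left (a joint): Turn of the left blade inward, rad: 0 open, 0.12 fully squeezed (tips 3 mm apart when both are). 0.01 rad moves its tip 1.37 mm. Sprung: squeezing the grips takes about 3.5 N to start and 11 N to bring the tips almost together.
- blade_right (a joint): The same for the right blade.
- rest: Fixed dark grey rest, 150x62x35 mm. Origin on the bench under the tips, x along the tweezers (grips at x -65 mm). It carries their underside 30 mm above the bench, on a rear post (x -145 to -133 mm, with two small lips beside the spine) and a front bar (x -24 to -14 mm, 62 mm wide); between them is only a base plate 36 mm wide and 6 mm high, so fingers have room beside the grips.
- gauge: Fixed gap gauge, an aluminium block with a white top, 50 (x) x 90 (y) x 36 mm high, two small dark knobs 2.5 mm high near its front corners, two brass thumbscrews at the back. Origin: centre of its underside on the bench; x is the direction of the red lines, pointing away from the robot, give or take its yaw.
- mark_left (a point): Point on the left red line's upper face, above the middle of the block, 39 mm above the bench. The line is a bar 4 mm wide, 52 mm long, 3 mm high, on a stiff slide. Axes as the gauge's: x along the line, y across it to the left, z up. The lines are 12 to 26 mm apart, not always symmetrical about the gauge's middle.
- mark_right (a point): The same point on the right red line.
- vial: Loose standing amber vial with screw cap, 23 mm wide, 52 mm high, a bystander; origin at the centre of its underside, z up.
- post: Loose standing steel post, 13 mm wide, 75 mm high, a bystander; origin at the centre of its underside, z up.
Not all that is in view belongs to the job. Leave any turquoise look-alike of the tweezers alone.

How it is judged:
On the way:
1. the tweezers are lifted clear of the rest in the fingers (height (world z) of tweezers above 0.04 m and contact force between the fingers and tweezers above 1 N and contact force between tweezers and rest below 0.1 N), for 0.2 s.
At the end, for the whole second after the job is handed in: The tweezers are held in the fingers (over 1 N), touching neither gauge nor rest, level to 0.35 rad and still; one tip is over each red line: within 2.5 mm sideways of its middle, within 18 mm of its middle lengthwise, and 2 to 30 mm above it. Either tip may be over either line (((y of tip_left in the frame of mark_left between -0.0025 and 0.0025 m and x of tip_left in the frame of mark_left between -0.018 and 0.018 m and z of tip_left in the frame of mark_left between 0.002 and 0.03 m and y of tip_right in the frame of mark_right between -0.0025 and 0.0025 m and x of tip_right in the frame of mark_right between -0.018 and 0.018 m and z of tip_right in the frame of mark_right between 0.002 and 0.03 m) or (y of tip_left in the frame of mark_right between -0.0025 and 0.0025 m and x of tip_left in the frame of mark_right between -0.018 and 0.018 m and z of tip_left in the frame of mark_right between 0.002 and 0.03 m and y of tip_right in the frame of mark_left between -0.0025 and 0.0025 m and x of tip_right in the frame of mark_left between -0.018 and 0.018 m and z of tip_right in the frame of mark_left between 0.002 and 0.03 m)) and contact force between the fingers and tweezers above 1 N and contact force between tweezers and gauge below 0.2 N and contact force between tweezers and rest below 0.2 N and angle between tweezers's own z axis and vertical below 0.35 rad and linear speed of tweezers below 0.02 m/s and angular speed of tweezers below 0.2 rad/s); the arm keeps its last pose, push and grip.
It fails at once if a red line is pushed out of its setting (over 2 mm) (distance of any of mark_left, mark_right from where it was at the start of the episode above 0.002 m).
It fails at once if the vial or the post is knocked over (angle between any of vial, post's own z axis and vertical above 0.6 rad).
It also fails if it takes over 35 s, if anything falls off the work surface, if the arm or the gripper's body presses on something with over 40 N, if the wrist force passes 120 N, or if a joint passes its speed limit or range.

ROBOT

A 6-joint arm with a two-finger parallel gripper is mounted at the origin on a cart in front of the work surface, level with it; the furniture and walls round the work are solid. World frame = base frame: x ahead of the robot, y to its left, z up, the work surface at z = 0. Lengths are in m, angles in rad, forces in N, time in s.
With the tool pointing down it reaches from about 0.35 to 0.85 m from the base axis. Payload 8.1 kg.
Tool frame: the origin (TCP) lies at the very end of the fingers, on their centre line; the grasp point (between the pads) lies 19 mm behind it; z points along the fingers, y is the line along which they close (so a half turn about z gives the same grasp; the last joint's range is limited). The gripper opens to 93 mm and grips with 3 to 60 N. Pads are 15 mm wide; open, the fingers measure 128 mm over their backs; the gripper's body (75 mm by 188 mm) begins 65 mm behind the grasp point.
Start: joints at [-1.332, 0.13, 1.488, -0, 1.523, -0.085], TCP at [0.191, -0.569, 0.219] pointing down, gripper open.
Joint ranges: [-2.96, 2.96], [-0.89, 2.26], [0.02, 2.5], [-1.34, 4.48], [0, 2.73], [-2.66, 2.66]. Speed limits (rad/s): [2.39, 2.39, 2.79, 3.14, 3.14, 3.14].

INTERFACE

Orientations are given as a rotation vector (axis times angle).
In Python, from plant import robot gives the robot as it stands. The module is installed in compiled form; this text tells all that it offers.
- The arm moves only by the tool play_rows, never from a script. Its argument "increments" is text: rows parted by semicolons, each of 5 numbers parted by spaces: the shift along the tool's x, y, z in mm, then the turn about the tool's z in degrees, then the closure, from -1 (fully open) to 1 (shut). In form: dx dy dz yaw claw; .... A call has 1 to 20 rows; each row is the pose to reach, as a shift and turn from the pose commanded when the call began, along the tool's axes at that moment; what a row does not reach only later rows make up. A row lasts 1/10 s, in which the tool goes at most 50 mm and 8.59 degrees, less where a joint would pass 70% of its speed; a pose out of reach is approached as far as the arm can. A call with a gripper value outside its range is refused whole. The fingers move at their own pace and stop on an object; "force" is the grip in N (left out, the last holds). Time passes only in rows, so rows that repeat a pose let the fingers close. It gives the time, the measured TCP pose, the force, the opening and the grip force at its end, in the units of the state.
- robot.read_state(): the state, without advancing time (a new reading comes with each control period).
- robot.read_camera(name): name is "side" or "top"; returns the picture (420x560x3 uint8, blue, green, red); there is no depth.
- robot.calibration(name): a dict with "vertical_fov" (degrees; the focal length in pixels is half the picture's height over the tangent of half this angle, whatever the lens; pixels are square), "cx", "cy" (the principal point, pixels), "rvec" (rotation vector, rad) and "tvec" (3), from world to camera coordinates, as OpenCV has them. Camera axes: x right, y down, z forward; pixel columns grow to the right and rows downward; lengths in m; the calibration is good to about 2 mm. A picture is of the moment at which its call begins. calibration takes no time and is no camera call.
- robot.close_job(): hands the job in; it is judged then, once.
Trained networks look in the newest picture that a camera, given by its name, has taken for a name from the list of things; names that differ only in an ending like _2 or _b are one class to them, and where a whole thing is asked for, a point or a joint stands for the part that bears it (a point fixed in the world has none). Each returns a list of dicts, best first, with "conf" (0 to 1); they miss things now and then, are a little off and sometimes report something else, mostly with a low value. They report only what shows in the picture. A call takes as long as a camera call. They do not tell look-alikes from the thing itself.
- robot.recognise(camera, query): "centre" ([x, y, z] in m, in world coordinates, good to about 4 mm: the middle of the surface that is visible of it).
- robot.regions_of(camera, query): "pixels" (420x560 bool, what is visible of it).
- robot.landmark_of(camera, query): "centre" ([x, y, z] in m, in world coordinates, good to about 4 mm: a listed point, or the origin of a listed thing).
The state is a dict: "t": time; "q": joint angles; "dq": joint speeds; "joint_torque": joint torques, N m; "tool_pos": TCP position; "orientation": TCP orientation; "force": force on the tool from outside, world axes, zero at the start; "wrist_torque": the same for the moment, N m; "opening": finger opening in m; "gripper_force": force on a finger pad.
Only numpy, scipy, OpenCV 4.12 (cv2) and the standard library are available. Lean on these libraries where they do the work, as an engineer would, in place of code of your own. Each camera call takes 0.05 s, during which the arm holds its last target. There are 200 camera calls.

## Working session

There is one attempt and no reset: what is moved stays moved. The work goes in short steps, Python scripts to look and compute and a tool call to move; the robot and the scene stay as the last step left them, time stands still between calls to the robot, and variables do not carry over. Pictures are saved under pics/ and viewed, at most 10 in all, crops included, and the job is handed in when it is done.

Besides the shell and the picture viewer there is one more tool, called after "Emit:" as name(argument=value, ...) on one line, values as JSON. play_rows: Moves the arm, as the interface text tells. Its arguments: {"type":"object","properties":{"increments":{"type":"string"},"force":{"type":"number"}},"required":["increments"]}

```bash
mkdir -p pics; cat > h.py <<'E'
import numpy as np,cv2
from plant import robot
def cal(n):
    c=robot.calibration(n);f=210/np.tan(np.radians(c["vertical_fov"])/2)
    K=np.array([[f,0,c["cx"]],[0,f,c["cy"]],[0,0,1]]);R=cv2.Rodrigues(np.array(c["rvec"],float))[0]
    return K,R,np.array(c["tvec"],float).ravel()
def proj(n,P):
    K,R,t=cal(n);q=(K@(R@np.atleast_2d(P).T+t[:,None]));return (q[:2]/q[2]).T
def ray(n,uv,z):
    K,R,t=cal(n);uv=np.atleast_2d(uv);d=R.T@np.linalg.inv(K)@np.c_[uv,np.ones(len(uv))].T
    c=-R.T@t;return (c[:,None]+d*((z-c[2])/d[2])).T
E
python3 - <<'E'
from h import *
for n in("top","side"):
    im=robot.read_camera(n);cv2.imwrite(f"pics/{n}0.png",im)
    K,R,t=cal(n);print(n,K[0,0],-R.T@t,R[2])
    for q in("grips","tip_left","tip_right","tweezers","rest","gauge","mark_left","mark_right","vial","post"):
        print(q,[(np.round(d["centre"],4).tolist(),round(d["conf"],2),proj(n,d["centre"]).round().tolist()[0]) for d in robot.landmark_of(n,q)])
s=robot.read_state();print({k:np.round(v,3) for k,v in s.items()})
E
```

```text
top 381.17759823397444 [ 0.43954618 -0.02739486  0.91468178] [ 0.09752647 -0.01578015 -0.99510782]
grips [([0.4366, -0.145, 0.0317], 0.84, [319.0, 247.0]), ([0.3988, 0.0141, 0.0104], 0.57, [250.0, 263.0]), ([0.4993, -0.1424, 0.0017], 0.5, [316.0, 220.0])]
tip_left [([0.4958, -0.1214, 0.0305], 0.63, [308.0, 221.0]), ([0.4596, -0.0135, 0.0022], 0.52, [262.0, 237.0])]
tip_right [([0.4405, -0.0392, 0.0029], 0.47, [273.0, 245.0]), ([0.5017, -0.161, 0.0298], 0.46, [325.0, 219.0])]
tweezers [([0.4331, -0.1522, 0.027], 0.7, [322.0, 248.0]), ([0.4043, 0.016, 0.002], 0.58, [249.0, 260.0])]
rest [([0.499, -0.1434, 0.0011], 0.8, [316.0, 221.0])]
gauge [([0.5697, 0.1376, -0.0028], 0.82, [200.0, 191.0]), ([0.5652, 0.1452, 0.038], 0.56, [193.0, 191.0])]
mark_left [([0.5648, 0.1466, 0.04], 0.46, [193.0, 191.0])]
mark_right [([0.568, 0.1378, 0.0379], 0.38, [197.0, 189.0])]
vial [([0.6807, 0.0493, -0.0051], 0.62, [237.0, 147.0])]
post [([0.681, 0.2022, -0.0025], 0.46, [174.0, 146.0])]
side 385.867620560047 [ 0.40974382 -0.81151742  0.51030992] [ 0.12897736  0.87086669 -0.47429531]
grips [([0.4391, -0.
[... 629 characters left out ...]
05.0])]
mark_left [([0.5663, 0.1462, 0.0354], 0.57, [285.0, 192.0])]
mark_right [([0.5693, 0.1314, 0.0368], 0.4, [287.0, 194.0])]
vial [([0.5652, 0.1374, -0.0008], 0.26, [285.0, 205.0])]
post []
{'t': np.float64(1.1), 'q': array([-1.332,  0.13 ,  1.488, -0.   ,  1.523, -0.085]), 'dq': array([ 0.001, -0.001, -0.   ,  0.   ,  0.001, -0.   ]), 'joint_torque': array([ 0.0000e+00, -5.5976e+01, -4.9206e+01,  7.7000e-02,  2.3000e-02,
        0.0000e+00]), 'tool_pos': array([ 0.191, -0.569,  0.219]), 'orientation': array([ 3.1  ,  0.506, -0.   ]), 'force': array([ 0.009, -1.369,  0.161]), 'wrist_torque': array([ 0.008, -0.018, -0.052]), 'gripper_force': np.float64(0.0), 'opening': np.float64(0.093)}
```

```bash
python3 - <<'E'
from h import *
t=cv2.imread("pics/top0.png");s=cv2.imread("pics/side0.png")
a=cv2.resize(t[120:300,160:360],None,fx=4,fy=3.33*1.2,interpolation=cv2.INTER_CUBIC)[:600]
a=cv2.resize(t[130:280,160:360],(800,600),interpolation=cv2.INTER_CUBIC)
cv2.imwrite("pics/a.png",a);cv2.imwrite("pics/b.png",cv2.resize(s[130:310,180:360],(600,600),interpolation=cv2.INTER_CUBIC))
E
```

```text
(no output)
```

View pics/a.png

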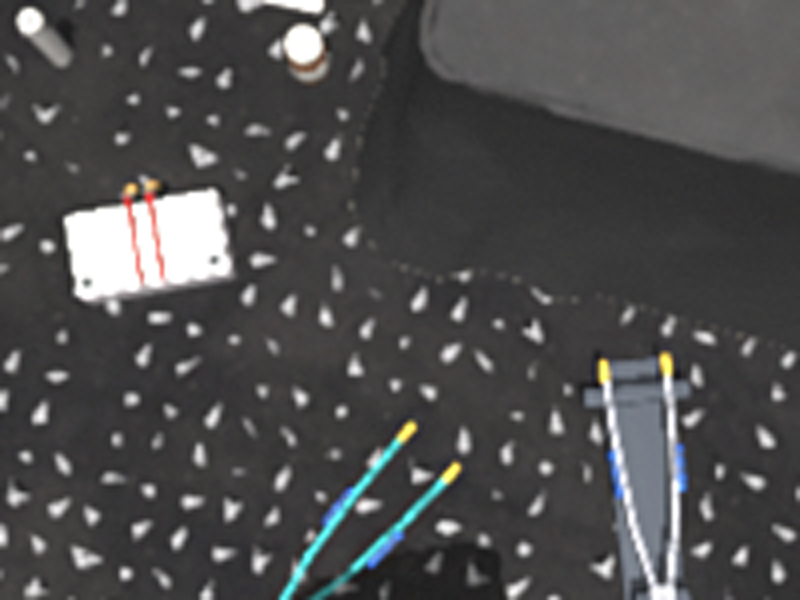

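View pics/b.png

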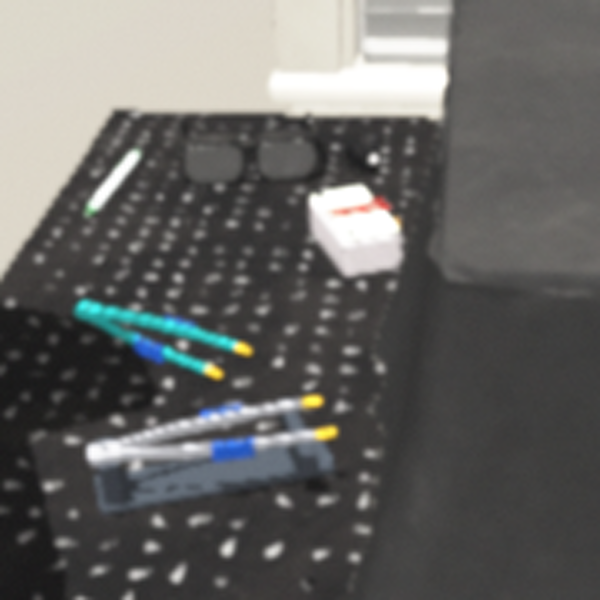

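The top crop shows the steel tweezers on the rest at the right, with yellow tips at about (604,366) and (666,362). The gauge is at the left, with its red lines at about x=135 and 156. The side crop confirms that the turquoise look-alike is the other pair. Next I'll measure colours.

```bash
cat >> h.py <<'E'
def mask(im,c):
    h=cv2.cvtColor(im,cv2.COLOR_BGR2HSV).astype(int);H,S,V=h[...,0],h[...,1],h[...,2]
    return {"y":(H>18)&(H<35)&(S>120)&(V>110),"b":(H>105)&(H<125)&(S>120)&(V>80),"r":((H<8)|(H>172))&(S>60)&(V>90)}[c].astype(np.uint8)
def blobs(im,c,mn=4):
    n,l,st,ce=cv2.connectedComponentsWithStats(mask(im,c),connectivity=8)
    return [(ce[i].round(2),st[i][4],st[i][:4].tolist()) for i in range(1,n) if st[i][4]>=mn]
E
python3 - <<'E'
from h import *
Z={"top":{"y":.034,"b":.037,"r":.039}}
for n in("top","side"):
    im=cv2.imread(f"pics/{n}0.png")
    for c in"ybr":
        z={"y":.0345,"b":.036,"r":.039}[c]
        for b in blobs(im,c): print(n,c,b,ray(n,b[0],z)[0].round(4))
# red lines: per row, soft redness peaks
im=cv2.imread("pics/top0.png").astype(float);red=im[...,2]-im[...,1]
for r in range(176,204):
    print(r,red[r,186:206].round().astype(int).tolist())
E
```

```text
top y (array([325.94, 220.19]), np.int32(16), [325, 218, 3, 6]) [ 0.4977 -0.1621  0.0345]
top y (array([310.14, 222.21]), np.int32(14), [309, 220, 3, 6]) [ 0.4929 -0.1254  0.0345]
top y (array([261.33, 237.07]), np.int32(15), [259, 235, 5, 5]) [ 0.4584 -0.0126  0.0345]
top y (array([272.6, 247.4]), np.int32(15), [271, 245, 4, 6]) [ 0.4348 -0.0385  0.0345]
top b (array([329.5, 241.5]), np.int32(4), [329, 241, 2, 2]) [ 0.4485 -0.1695  0.036 ]
top b (array([313.2 , 248.65]), np.int32(20), [312, 243, 4, 12]) [ 0.4321 -0.1318  0.036 ]
top b (array([330.36, 248.71]), np.int32(14), [330, 244, 2, 9]) [ 0.432  -0.1713  0.036 ]
top b (array([243.53, 255.87]), np.int32(15), [240, 252, 8, 9]) [0.4154 0.0279 0.036 ]
top b (array([255.78, 267.13]), np.int32(23), [252, 263, 9, 9]) [ 3.9e-01 -3.0e-04  3.6e-02]
top r (array([230.36, 101.09]), np.int32(11), [229, 100, 4, 3]) [0.7794 0.0623 0.039 ]
top r (array([192.78, 187.91]), np.int32(32), [190, 179, 6, 22]) [0.5713 0.1464 0.039 ]
top r (array([198.24, 187.03]), np.int32(33), [196, 178, 5, 22]) [0.5735 0.1338 0.039 ]
side y (array([253.05, 234.32])
[... 1960 characters left out ...]
21, 0, 0, 0, 0, 0]
194 [0, 0, 0, 0, 0, 0, 0, 0, 107, 0, 0, 0, 0, 100, 67, 0, 0, 0, 0, 0]
195 [0, 0, 0, 0, 0, 0, 0, 0, 113, 0, 0, 0, 0, 52, 97, 0, 0, 0, 0, 0]
196 [0, 0, 0, 0, 0, 0, 0, 0, 112, 0, 0, 0, 0, 10, 111, 0, 0, 0, 0, 0]
197 [0, 0, 0, 0, 0, 0, 0, 0, 98, 31, 0, 0, 0, 0, 114, 0, 0, 0, 0, 0]
198 [0, 0, 0, 0, 0, 0, 0, 0, 54, 82, 0, 0, 0, 0, 109, 0, 0, 0, 0, 0]
199 [0, 0, 0, 0, 0, 0, 0, 0, 12, 90, 0, 0, 0, 0, 57, 19, 0, 0, 0, 0]
200 [0, 0, 0, 0, 0, 0, 0, 0, 0, 58, 0, 0, 0, 0, 15, 19, 3, 4, 5, 5]
201 [0, 0, 0, 0, 0, 0, 0, 0, 2, 23, 11, 3, 4, 5, 11, 8, 5, 5, 6, 5]
202 [0, 0, 0, 1, 3, 4, 4, 4, 7, 6, 5, 5, 5, 5, 5, 5, 3, 4, 3, 2]
203 [4, 5, 5, 7, 6, 8, 6, 5, 4, 4, 3, 3, 4, 3, 2, 3, 1, 2, 3, 3]
```

View pics/top0.png

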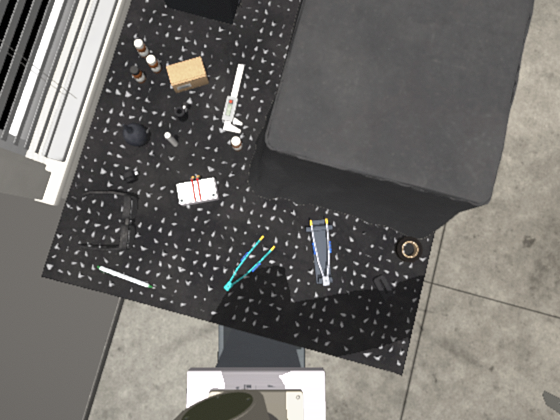

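The full top view shows a tall dark box just beyond the rest, with its base edge at about pixels (250,190) to (455,228). The gauge is at (197,191), with the vial at (236,143) and the post at (171,139), both behind it.

```bash
python3 - <<'E'
from h import *
im=cv2.imread("pics/top0.png").astype(float);red=im[...,2]-im[...,1]
print("box base",ray("top",[[250,190],[262,195],[270,198],[296,204],[340,212],[400,222]],0).round(3).tolist())
L=[]
for side in(0,1):
    pts=[]
    for r in range(181,199):
        c0=[192,198][side]+ (r-181)*(3.0/18); cols=np.arange(int(c0)-2,int(c0)+4)
        w=np.clip(red[r,cols],0,None); w[w<8]=0
        pts.append([(w*cols).sum()/w.sum(),r])
    P=ray("top",pts,.039)[:,:2]; vx,vy,x0,y0=cv2.fitLine(P.astype(np.float32),cv2.DIST_L2,0,.01,.01).ravel()
    if vx<0: vx,vy=-vx,-vy
    L.append((x0,y0,vx,vy)); print("line",x0,y0,"yaw",np.degrees(np.arctan2(vy,vx)), P[0],P[-1])
u=np.array([L[0][2]+L[1][2],L[0][3]+L[1][3]]);u/=np.linalg.norm(u);n=np.array([-u[1],u[0]])
print("sep",(np.array(L[0][:2])-np.array(L[1][:2]))@n,"mid",(np.array(L[0][:2])+np.array(L[1][:2]))/2,np.degrees(np.arctan2(u[1],u[0])))
# tweezers
G=np.array([[.4321,-.1318],[.432,-.1713]]);T=np.array([[.4929,-.1254],[.4977,-.1621]])
print("tip mid",T.mean(0),"tip sep",np.linalg.norm(T[0]-T[1]),"tip normal yaw",np.degrees(np.arctan2(-(T[1]-T[0])[0]*-1*-1,1)))
d=T[0]-T[1];a=np.degrees(np.arctan2(-d[0],d[1]));print("yaw",a)
for n_ in("top","side"):
  for q in("tip_left","tip_right","grips","tweezers"):
    pass
# spine
h=cv2.cvtColor(im.astype(np.uint8),cv2.COLOR_BGR2HSV)
m=((h[...,1]<60)&(h[...,2]>170)).astype(np.uint8);sub=m[265:292,312:340]
ys,xs=np.nonzero(sub);print("spine px",np.c_[xs+312,ys+265].mean(0),len(xs),ray("top",[np.c_[xs+312,ys+265].mean(0)],.038))
from scipy.spatial.transform import Rotation as Ro
s=robot.read_state();print(Ro.from_rotvec(s["orientation"]).as_matrix().round(3))
E
```

```text
box base [[0.573, 0.016, 0.0], [0.561, -0.013, 0.0], [0.553, -0.032, 0.0], [0.539, -0.095, 0.0], [0.52, -0.202, 0.0], [0.496, -0.347, 0.0]]
line 0.56765115 0.14551054 yaw 10.303622 [0.58749903 0.14952405] [0.54785542 0.14167109]
line 0.56770307 0.13264316 yaw 10.327163 [0.58755673 0.13640145] [0.54790096 0.12925855]
sep 0.012668696 mid [0.56767714 0.13907686] 10.3153925
tip mid [ 0.4953  -0.14375] tip sep 0.03701256543391715 tip normal yaw -0.2750176295403754
yaw 7.451429791969518
spine px [325.46280992 275.66942149] 121 [[ 0.37095922 -0.15898758  0.038     ]]
[[ 0.948  0.318 -0.   ]
 [ 0.318 -0.948 -0.   ]
 [-0.     0.    -1.   ]]
```

Emit:
play_rows(increments="15 -13 0 0 -1;40 -35 5 1 -1;75 -66 10 2 -1;110 -96 20 4 -1;145 -127 30 5 -1;180 -157 40 6 -1;215 -188 50 7 -1;250 -218 60 8 -1;285 -249 70 9 -1;315 -275 80 10 -1;340 -297 90 11 -1;357 -312 97 11.3 -1;365.5 -319.3 99 11.3 -1;365.5 -319.3 99 11.3 -1;365.5 -319.3 99 11.3 -1", force=30)

```text
t: 2.6
tool_pos: [0.4358, -0.1506, 0.1201]
orientation: [3.135, 0.199, 0.0]
force: [0.8, -1.1, -0.7]
opening: 0.0926
gripper_force: 0.0
```

```bash
python3 - <<'E'
from h import *
from scipy.spatial.transform import Rotation as Ro
im=robot.read_camera("side");s=robot.read_state();R=Ro.from_rotvec(s["orientation"]).as_matrix()
print(s["t"],s["tool_pos"],R.round(3).tolist(),s["force"])
d=np.array([.436,-.1505,.015])-s["tool_pos"];print("tool delta mm",(R.T@d*1000).round(1),"yaw",np.degrees(np.arctan2(R[1,0],R[0,0])))
cv2.imwrite("pics/c.png",cv2.resize(im[100:310,150:430],(800,600)))
E
```

```text
2.65 [ 0.43577755 -0.15088466  0.12017442] [[0.992, 0.126, 0.0], [0.126, -0.992, -0.001], [0.0, 0.001, -1.0]] [ 0.52026431 -0.33751189 -0.30716612]
tool delta mm [  0.2  -0.4 105.2] yaw 7.221965846860854
```

View pics/c.png

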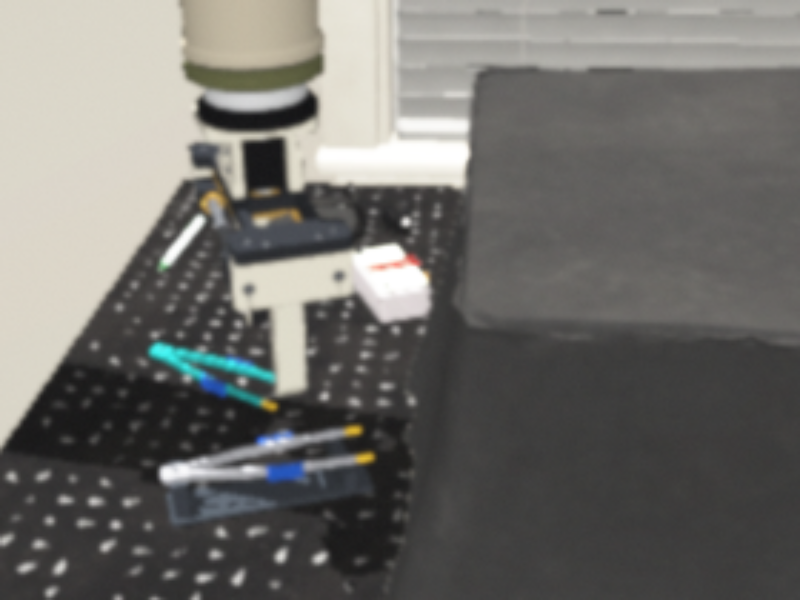

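The side view shows the gripper above the tweezers, with the finger at about (290,390), directly over the blue grips. Now I'll descend and close.

Emit:
play_rows(increments="0 0 30 0 -1;0 0 60 0 -0.5;0 0 85 0 0;0 0 100 0 0;0 0 105 0 0;0 0 105 0 0;0 0 105 0 0.3;0 0 105 0 0.38;0 0 105 0 0.38;0 0 105 0 0.38;0 0 105 0 0.38;0 0 105 0 0.38", force=30)

```text
t: 3.85
tool_pos: [0.4372, -0.1504, 0.0159]
orientation: [3.134, 0.199, 0.004]
force: [1.3, -0.2, 6.4]
opening: 0.0292
gripper_force: 9.9
```

```bash
python3 - <<'E'
from h import *
for n in("top","side"):
    im=robot.read_camera(n);cv2.imwrite(f"pics/{n}1.png",im)
    for c in"yb":
        for b in blobs(im,c): print(n,c,b,ray(n,b[0],.0345)[0].round(4))
s=robot.read_state();print(s["t"],s["tool_pos"],s["opening"],s["gripper_force"],s["force"])
E
```

```text
top y (array([261.33, 237.07]), np.int32(15), [259, 235, 5, 5]) [ 0.4584 -0.0126  0.0345]
top y (array([272.5, 247.5]), np.int32(10), [271, 246, 4, 4]) [ 0.4345 -0.0383  0.0345]
top b (array([243.53, 255.87]), np.int32(15), [240, 252, 8, 9]) [0.4154 0.028  0.0345]
top b (array([255.77, 267.18]), np.int32(22), [252, 263, 9, 9]) [ 3.898e-01 -2.000e-04  3.450e-02]
side y (array([231.  , 223.33]), np.int32(18), [228, 222, 8, 5]) [0.4094 0.0027 0.0345]
side y (array([248. , 224.4]), np.int32(5), [246, 224, 5, 2]) [ 0.4496 -0.01    0.0345]
side y (array([234.  , 240.75]), np.int32(8), [233, 239, 3, 4]) [ 0.4126 -0.0758  0.0345]
side y (array([275.86, 255.78]), np.int32(37), [273, 252, 7, 8]) [ 0.4967 -0.1497  0.0345]
side b (array([224.27, 234.82]), np.int32(44), [220, 232, 9, 7]) [ 0.3917 -0.0467  0.0345]
side b (array([244. , 264.5]), np.int32(14), [243, 262, 3, 6]) [ 0.4282 -0.1682  0.0345]
3.95 [ 0.43724119 -0.15034785  0.01591264] 0.029386331048920664 9.970111548900604 [ 0.43234185 -0.04913195  5.92244938]
```

Emit:
play_rows(increments="0 0 -5 0 0.38;0 0 -15 0 0.38;0 0 -30 0 0.38;0 0 -50 0 0.38;0 0 -65 0 0.38;0 0 -75 0 0.38;0 0 -80 0 0.38;0 0 -80 0 0.38;0 0 -80 0 0.38")

```text
t: 4.85
tool_pos: [0.4354, -0.1496, 0.094]
orientation: [-3.135, -0.199, 0.001]
force: [0.4, -0.2, -0.2]
opening: 0.0292
gripper_force: 8.0
```

```bash
python3 - <<'E'
from h import *
from scipy.spatial.transform import Rotation as Ro
im=robot.read_camera("side");s=robot.read_state();R=Ro.from_rotvec(s["orientation"]).as_matrix()
print(s["t"],s["tool_pos"],s["opening"],s["gripper_force"],s["force"])
for n,p in(("stage",[.43,.115,.095]),("final hi",[.5057,.1278,.095])):
    print(n,(R.T@(np.array(p)-s["tool_pos"])*1000).round(1))
cv2.imwrite("pics/d.png",cv2.resize(im[150:300,180:380],(800,600),interpolation=cv2.INTER_CUBIC))
E
```

```text
4.9 [ 0.43521053 -0.14952445  0.0937656 ] 0.029271383595982237 8.026296347379684 [-0.18618602  0.04663085 -0.59457403]
stage [  28.2 -263.1   -1.1]
final hi [ 104.9 -266.2   -1.2]
```

View pics/d.png

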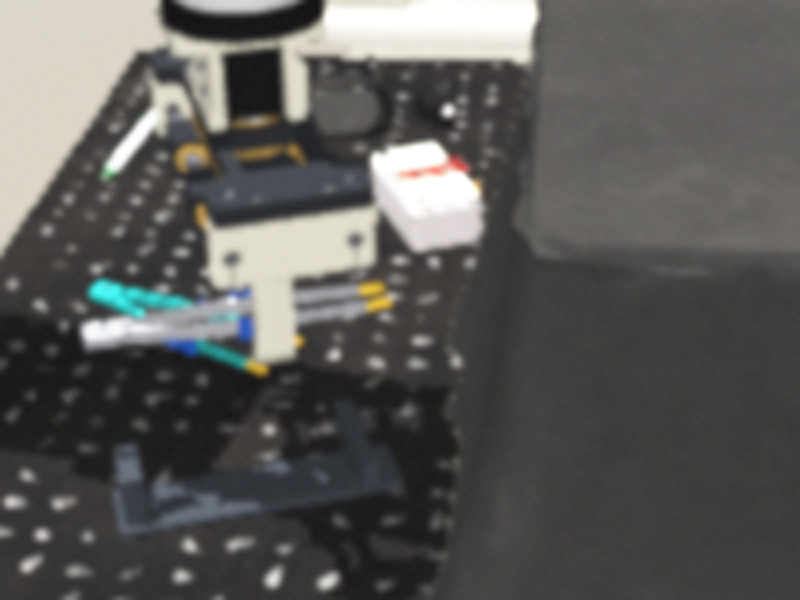

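The tweezers are lifted level in the fingers, with the tips at about (375,297) and the rest empty below. Now I'll go sideways first, then forward.

Emit:
play_rows(increments="0 -8 0 0 0.38;1 -22 0 0 0.38;3 -45 0 -1 0.38;6 -70 0 -1 0.38;9 -95 0 -2 0.38;12 -120 0 -2 0.38;15 -145 0 -3 0.38;18 -170 0 -3.1 0.38;22 -195 0 -3.1 0.38;25 -218 0 -3.1 0.38;30 -238 0 -3.1 0.38;40 -253 0 -3.1 0.38;55 -261 0 -3.1 0.38;72 -265 0 -3.1 0.38;87 -266 0 -3.1 0.38;98 -266 0 -3.1 0.38;103 -266 0 -3.1 0.38;105 -266 0 -3.1 0.38;105 -266 0 -3.1 0.38;105 -266 0 -3.1 0.38")

```text
t: 6.9
tool_pos: [0.5059, 0.1272, 0.0945]
orientation: [3.129, 0.283, -0.001]
force: [0.1, 0.0, -0.2]
opening: 0.0293
gripper_force: 8.0
```

```bash
python3 - <<'E'
from h import *
s=robot.read_state();print(s["t"],s["tool_pos"],s["opening"],s["gripper_force"],s["force"])
z=s["tool_pos"][2]+.019
T={}
for n in("top","side"):
    im=robot.read_camera(n);cv2.imwrite(f"pics/{n}2.png",im)
    for c in"yr":
        for b in blobs(im,c,3): print(n,c,b,ray(n,b[0],z if c=="y" else .039)[0].round(4))
    for q in("tip_left","tip_right"): print(q,[(d["centre"],d["conf"]) for d in robot.landmark_of(n,q)])
a=cv2.imread("pics/top2.png")[140:240,150:280];b=cv2.imread("pics/side2.png")[130:230,230:360]
cv2.imwrite("pics/e.png",cv2.resize(np.hstack([a,b]),(800,308),interpolation=cv2.INTER_CUBIC))
E
```

```text
6.9 [0.50590762 0.12718028 0.09451222] 0.029266972440506182 8.026309758424759 [ 0.06239207  0.04784598 -0.16712926]
top y (array([211.33, 217.33]), np.int32(3), [211, 217, 2, 2]) [0.4978 0.0913 0.1135]
top y (array([212.5, 222.5]), np.int32(4), [212, 222, 2, 2]) [0.487  0.0887 0.1135]
top y (array([261.33, 237.07]), np.int32(15), [259, 235, 5, 5]) [ 0.4567 -0.0139  0.1135]
top y (array([272.6, 247.4]), np.int32(15), [271, 245, 4, 6]) [ 0.4352 -0.0375  0.1135]
top r (array([230.36, 101.09]), np.int32(11), [229, 100, 4, 3]) [0.7794 0.0623 0.039 ]
tip_left [([0.4616, -0.0102, 0.0049], 0.41)]
tip_right [([0.5686, 0.1432, -0.0009], 0.65), ([0.4421, -0.0417, 0.0058], 0.62), ([0.6816, 0.2024, -0.0056], 0.46)]
side y (array([254.29, 137.43]), np.int32(7), [252, 135, 6, 6]) [0.5096 0.4079 0.1135]
side y (array([268.23, 137.54]), np.int32(13), [265, 137, 7, 2]) [0.5542 0.3973 0.1135]
side y (array([255.4, 148.2]), np.int32(5), [255, 147, 2, 4]) [0.5027 0.3035 0.1135]
side y (array([285.21, 168.29]), np.int32(24), [282, 166, 7, 6]) [0.565  0.1299 0.1135]
side y (array([253.06, 234.44]), np.int32(18), [251, 232, 5, 5]) [ 0.4494 -0.1825  0.1135]
side y (array([244.19, 241.69]), np.int32(16), [242, 240, 5, 4]) [ 0.4307 -0.2046  0.1135]
side r (array([286.97, 192.3 ]), np.int32(64), [278, 189, 19, 7]) [0.5702 0.1358 0.039 ]
tip_left [([0.4644, -0.0193, 0.0052], 0.69), ([0.5713, 0.1411, 0.1124], 0.43)]
tip_right [([0.5695, 0.1329, 0.1113], 0.68), ([0.4365, -0.0395, 0.0093], 0.46)]
```

View pics/e.png

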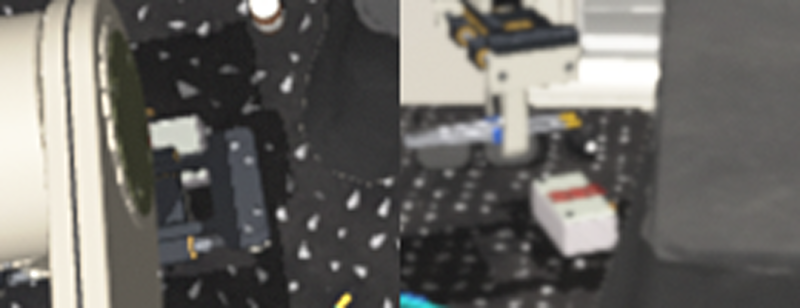

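The top view is blocked by the wrist at the gauge. The side view shows the tips above the red lines. I'll back off to just below the top camera to measure the gap and tip offset there.

Emit:
play_rows(increments="-8 3 0 0 0.38;-25 10 0 0 0.38;-50 20 0 0 0.38;-75 35 5 0 0.38;-100 55 10 0 0.38;-120 80 17 0 0.38;-137 103 25 0 0.38;-150 120 31 0 0.38;-156 129 34 0 0.38;-157 131 34 0 0.38;-157 131 34 0 0.38;-157 131 34 0 0.38")

```text
t: 8.4
tool_pos: [0.3762, -0.0293, 0.0611]
orientation: [-3.129, -0.284, -0.001]
force: [0.4, -0.3, -0.3]
opening: 0.0294
gripper_force: 8.0
```

```bash
python3 - <<'E'
from h import *
s=robot.read_state();print(s["t"],s["tool_pos"],s["orientation"],s["opening"])
z=s["tool_pos"][2]+.019
im=robot.read_camera("top");cv2.imwrite("pics/top3.png",im)
for b in blobs(im,"y",3): print(b,ray("top",b[0],z)[0].round(4))
u,v=proj("top",[s["tool_pos"][0]+.062,s["tool_pos"][1]+.011,z])[0].astype(int);print(u,v)
cv2.imwrite("pics/f.png",cv2.resize(im[v-40:v+40,u-53:u+53],(795,600),interpolation=cv2.INTER_CUBIC))
E
```

```text
8.4 [ 0.37617003 -0.02927469  0.06110078] [-3.12862492e+00 -2.84155280e-01 -1.28672505e-03] 0.029425587528319152
(array([261.45, 237.36]), np.int32(11), [260, 236, 4, 4]) [ 0.4568 -0.0136  0.0801]
(array([268.23, 247.  ]), np.int32(13), [267, 245, 3, 6]) [ 0.4359 -0.0285  0.0801]
(array([261.5, 248.5]), np.int32(12), [261, 246, 2, 6]) [ 0.4326 -0.0138  0.0801]
(array([272.5, 247.5]), np.int32(10), [271, 246, 4, 4]) [ 0.4348 -0.0378  0.0801]
263 245
```

View pics/f.png

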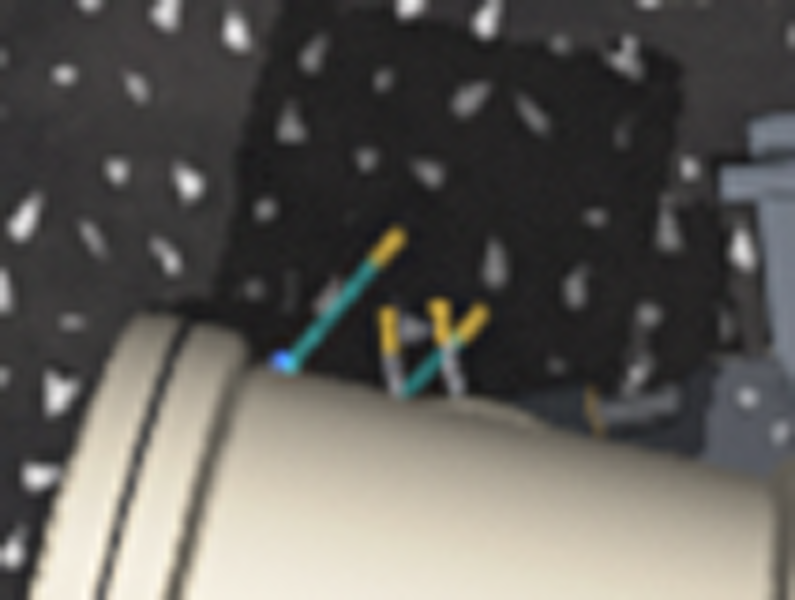

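The view from above shows the steel tips at crop (389,335) and (440,322). The gap is about 15 mm, and I want 12.7. I'll squeeze a bit more and re-measure.

Emit:
play_rows(increments="0 10 0 0 0.405;0 15 0 0 0.405;0 20 0 0 0.405;0 20 0 0 0.405;0 20 0 0 0.405;0 20 0 0 0.405")

```text
t: 9.05
tool_pos: [0.379, -0.0494, 0.0606]
orientation: [-3.129, -0.283, 0.0]
force: [0.6, 0.0, -0.1]
opening: 0.0281
gripper_force: 8.7
```

```bash
python3 - <<'E'
from h import *
from scipy.spatial.transform import Rotation as Ro
ims=[robot.read_camera("top") for _ in range(2)]
s=robot.read_state();R=Ro.from_rotvec(s["orientation"]).as_matrix();p=s["tool_pos"];print(s["t"],p,np.degrees(np.arctan2(R[1,0],R[0,0])),s["opening"])
z=p[2]+.020
im=ims[0].astype(float);u,v=proj("top",[p[0]+.06,p[1]+.009,z])[0].astype(int);print(u,v)
yel=np.clip(np.minimum(im[...,1],im[...,2])-im[...,0],0,None)
for r in range(v-8,v+10): print(r,yel[r,u-12:u+13].astype(int).tolist())
for b in blobs(ims[0],"y",3):
    P=ray("top",b[0],z)[0];print(b[0],b[1],P.round(4),(R.T@(P-p)*1000).round(1))
E
```

```text
9.15 [ 0.3790516  -0.04932809  0.06058654] 10.359652305708797 0.028291736936744222
273 245
237 [84, 91, 56, 9, 0, 0, 0, 0, 0, 0, 0, 1, 0, 1, 0, 1, 2, 1, 0, 0, 0, 0, 0, 0, 0]
238 [88, 62, 16, 0, 0, 0, 0, 2, 1, 0, 0, 0, 0, 0, 0, 0, 0, 0, 0, 0, 0, 2, 0, 1, 2]
239 [60, 18, 0, 0, 0, 0, 0, 0, 0, 0, 0, 0, 0, 0, 0, 0, 0, 0, 0, 0, 0, 0, 0, 0, 2]
240 [20, 0, 0, 0, 0, 0, 0, 0, 0, 0, 0, 0, 0, 0, 0, 0, 0, 0, 1, 0, 0, 0, 0, 2, 0]
241 [0, 0, 0, 0, 0, 0, 0, 0, 0, 0, 0, 0, 0, 0, 0, 0, 0, 0, 0, 0, 2, 0, 1, 0, 0]
242 [0, 0, 0, 0, 0, 0, 0, 0, 0, 0, 0, 0, 0, 0, 0, 0, 0, 0, 0, 0, 0, 0, 2, 1, 0]
243 [0, 0, 0, 1, 1, 0, 0, 0, 0, 0, 0, 0, 0, 0, 0, 6, 15, 7, 0, 0, 0, 0, 0, 1, 1]
244 [0, 0, 1, 0, 0, 0, 1, 0, 0, 15, 25, 10, 0, 0, 8, 69, 79, 43, 1, 0, 0, 0, 0, 0, 0]
245 [1, 0, 0, 0, 0, 2, 0, 0, 7, 64, 89, 59, 28, 18, 8, 73, 98, 66, 6, 0, 0, 0, 0, 0, 0]
246 [3, 0, 0, 0, 0, 1, 0, 0, 6, 65, 103, 78, 72, 56, 10, 41, 93, 70, 9, 0, 0, 0, 0, 0, 0]
247 [2, 0, 0, 0, 0, 0, 0, 0, 0, 43, 94, 88, 79, 57, 8, 25, 92, 78, 24, 0, 0, 0, 0, 0, 0]
248 [3, 0, 0, 0, 0, 0, 0, 0, 0, 40, 94, 90, 57, 21, 0, 18, 95, 91, 44, 1, 0, 0, 0, 0, 0]
249 [1, 0, 0, 0, 0, 0, 0, 0, 0, 20, 84, 76, 31, 0, 0, 11, 64, 45, 17, 0, 0, 0, 0, 1, 1]
250 [3, 6, 7, 6, 4, 5, 3, 0, 0, 0, 28, 21, 5, 0, 0, 0, 12, 0, 0, 0, 0, 0, 0, 1, 0]
251 [6, 10, 10, 10, 9, 9, 8, 5, 0, 0, 0, 0, 0, 0, 0, 0, 0, 0, 0, 0, 0, 0, 0, 0, 0]
252 [8, 12, 12, 11, 11, 11, 10, 9, 6, 6, 2, 1, 4, 2, 0, 1, 0, 0, 0, 0, 0, 0, 0, 0, 0]
253 [10, 13, 13, 12, 12, 11, 10, 10, 11, 9, 9, 8, 9, 9, 6, 6, 4, 0, 0, 0, 0, 0, 0, 0, 0]
254 [12, 15, 14, 12, 13, 12, 12, 12, 11, 11, 11, 10, 9, 10, 10, 9, 8, 4, 3, 4, 4, 3, 1, 0, 0]
[261.45 237.36] 11 [ 0.4568 -0.0136  0.0806] [ 82.9 -21.2 -20. ]
[271.88 246.76] 17 [ 0.4364 -0.0364  0.0806] [ 58.7  -2.4 -20. ]
[277.17 246.17] 12 [ 0.4377 -0.0479  0.0806] [ 57.9   9.2 -20. ]
```

Emit:
play_rows(increments="0 -8 0 0 0.405;3 -25 0 0 0.405;8 -50 0 0 0.405;14 -75 0 0 0.405;22 -98 0 0 0.405;35 -118 0 0 0.405;55 -135 0 0 0.405;80 -146 0 0 0.405;105 -152 0 0 0.405;130 -154 0 0 0.405;147 -154 0 0 0.405;156 -154 0 0 0.405;159 -154 0 0 0.405;159 -154 0 0 0.405;159 -154 0 0 0.405")

```text
t: 10.65
tool_pos: [0.507, 0.1305, 0.0604]
orientation: [3.129, 0.283, -0.001]
force: [-0.1, -0.0, -1.0]
opening: 0.0279
gripper_force: 8.7
```

```bash
python3 - <<'E'
from h import *
from scipy.spatial.transform import Rotation as Ro
im=robot.read_camera("side")
s=robot.read_state();R=Ro.from_rotvec(s["orientation"]).as_matrix();p=s["tool_pos"];print(s["t"],p,np.degrees(np.arctan2(R[1,0],R[0,0])),s["opening"],s["gripper_force"])
print((R.T@(np.array([.508,.131,.034])-p)*1000).round(1))
for b in blobs(im,"y",3)+blobs(im,"r",3): print(b)
E
```

```text
10.7 [0.50709407 0.13049824 0.06054307] 10.34434478215441 0.028104733979617703 8.665662556886673
[ 1.  -0.3 26.5]
(array([253.78, 148.33]), np.int32(9), [252, 147, 4, 4])
(array([250., 153.]), np.int32(6), [249, 151, 3, 5])
(array([268.44, 150.56]), np.int32(16), [264, 150, 9, 2])
(array([256.2, 161. ]), np.int32(5), [256, 159, 2, 5])
(array([285.57, 179.86]), np.int32(21), [283, 178, 6, 5])
(array([253.06, 234.44]), np.int32(18), [251, 232, 5, 5])
(array([244.19, 241.69]), np.int32(16), [242, 240, 5, 4])
(array([286.77, 192.35]), np.int32(62), [278, 189, 19, 7])
```

Emit:
play_rows(increments="0 0 5 0 0.405;0 0 12 0 0.405;1 0 18 0 0.405;1 0 22 0 0.405;1 0 25 0 0.405;1 0 25 0 0.405;1 0 25 0 0.405;1 0 25 0 0.405")

```text
t: 11.5
tool_pos: [0.5091, 0.1308, 0.0359]
orientation: [-3.129, -0.283, -0.001]
force: [0.7, 0.2, -0.4]
opening: 0.0282
gripper_force: 8.7
```

```bash
python3 - <<'E'
from h import *
im=robot.read_camera("side");cv2.imwrite("pics/side4.png",im)
s=robot.read_state();p=s["tool_pos"];print(s["t"],p,s["opening"],s["gripper_force"],s["force"])
for b in blobs(im,"y",6)+blobs(im,"r",3): print(b,[ray("side",b[0],p[2]+d)[0].round(4).tolist() for d in(.016,.018,.020)],ray("side",b[0],.039)[0].round(4))
print([(q,[(d["centre"],d["conf"]) for d in robot.landmark_of("side",q)]) for q in("tip_left","tip_right","mark_left","mark_right")])
cv2.imwrite("pics/g.png",cv2.resize(im[150:225,240:340],(800,600),interpolation=cv2.INTER_CUBIC))
E
```

```text
11.55 [0.50908204 0.13084507 0.03594034] 0.027926827249830134 8.665598183870316 [-0.12724863  0.77429676 -0.83616732]
(array([271.5, 159.5]), np.int32(8), [270, 159, 4, 2]) [[0.5578, 0.3578, 0.0519], [0.5572, 0.3527, 0.0539], [0.5565, 0.3476, 0.0559]] [0.562  0.3908 0.039 ]
(array([257.62, 169.88]), np.int32(8), [257, 168, 3, 5]) [[0.5043, 0.2802, 0.0519], [0.5038, 0.2755, 0.0539], [0.5034, 0.2707, 0.0559]] [0.5069 0.311  0.039 ]
(array([285.67, 187.33]), np.int32(12), [284, 186, 4, 4]) [[0.5676, 0.1412, 0.0519], [0.5669, 0.1371, 0.0539], [0.5662, 0.1329, 0.0559]] [0.572  0.1681 0.039 ]
(array([253.06, 234.44]), np.int32(18), [251, 232, 5, 5]) [[0.4556, -0.0849, 0.0519], [0.4554, -0.088, 0.0539], [0.4552, -0.0912, 0.0559]] [ 0.4569 -0.0643  0.039 ]
(array([244.19, 241.69]), np.int32(16), [242, 240, 5, 4]) [[0.434, -0.1104, 0.0519], [0.4339, -0.1135, 0.0539], [0.4337, -0.1166, 0.0559]] [ 0.4346 -0.0906  0.039 ]
(array([286.75, 192.35]), np.int32(60), [278, 189, 19, 7]) [[0.5651, 0.1096, 0.0519], [0.5644, 0.1056, 0.0539], [0.5638, 0.1016, 0.0559]] [0.5695 0.1356 0.039 ]
[('tip_left', [([0.4613, -0.0159, 0.0047], 0.71), ([0.57, 0.147, 0.0516], 0.63)]), ('tip_right', [([0.4376, -0.0411, 0.0054], 0.6), ([0.5746, 0.1358, 0.0525], 0.53)]), ('mark_left', [([0.5652, 0.1479, 0.04], 0.56)]), ('mark_right', [([0.5701, 0.1312, 0.0365], 0.42)])]
```

View pics/g.png

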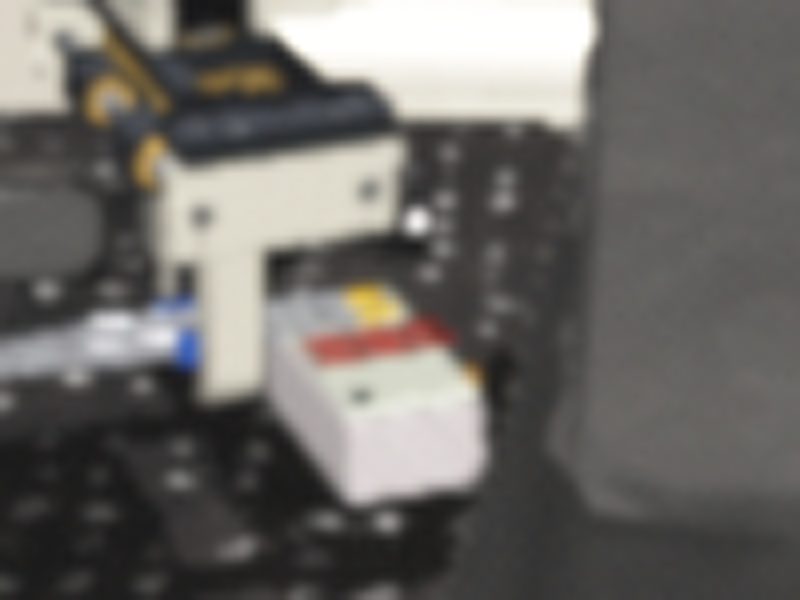

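The side view shows the tips level, just above the red lines at about (370,303), with the lines at (380,340). All the measurements agree, so I'm handing in.

```bash
python3 -c "
from plant import robot
print(robot.close_job())"
```

```text
the job is handed in; nothing more can be done
None
```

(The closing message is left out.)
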